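Set up the weld sample on its V-cradle for X-ray

ROBOT

A 6-joint arm with a two-finger parallel gripper is mounted at the origin on the work surface. World frame = base frame: x ahead of the robot, y to its left, z up, the work surface at z = 0. Lengths are in mm, angles in rad, forces in N, time in s.
With the tool pointing down it reaches from about 400 to 925 mm from the base axis. Payload 12.5 kg.
Tool frame: the origin (TCP) lies at the very end of the fingers, on their centre line; the grasp point (between the pads) lies 19 mm behind it; x points along the fingers, y is the direction in which the jaws open and shut, and the axes are right-handed (so a half turn about x gives the same grasp; the last joint's range is limited). The gripper opens to 95 mm and grips with 3 to 60 N. Pads are 20 mm wide; open, the fingers measure 119 mm over their backs; the gripper's body (75 mm by 180 mm) begins 59 mm behind the grasp point.
Start: joints at [-1.387, 0.491, 1.559, -0, 1.092, -0.106], TCP at [178.623, -598.95, 214.661] pointing down, gripper open.
Joint ranges: [-3.1, 3.1], [-0.84, 2.19], [0.05, 2.79], [-1.13, 4.28], [0.06, 2.93], [-2.69, 2.69]. Speed limits (rad/s): [2.22, 2.22, 2.79, 3.14, 3.14, 3.14].

INTERFACE

Orientations are given as [roll, pitch, yaw] about the fixed x, y, z axes, in that order (R = Rz(yaw) Ry(pitch) Rx(roll)).
In Python, from cell import env, optics, job gives the robot as it stands.
- The arm moves only by the shell command python3 -m handwheel 'ROWS' [OPENING]. ROWS is JSON, a list of rows, each an object with "travel": the shift along the world's x, y, z in mm, a list of three; "roll": the turn about the world's z in degrees. In form: [{"travel": [dx, dy, dz], "roll": roll}, ...]. A call has 1 to 8 rows; each row is the pose to reach, as a shift and turn from the pose commanded when the call began; what a row does not reach only later rows make up. A row lasts 1/10 s, in which the tool goes at most 50 mm and 8.59 degrees, less where a joint would pass 70% of its speed; a pose out of reach is approached as far as the arm can. A call with a gripper value outside its range is refused whole. OPENING is the closure, from -1 (fully open) to 1 (shut), set as the call begins (- or left out, the last holds). The fingers move at their own pace and stop on an object; the grip force is fixed at half the most. Time passes only in rows, so rows that repeat a pose let the fingers close. It gives the time, the measured TCP pose, the force and the opening at its end, in the units of the state.
- env.state(): the state, without advancing time (a new reading comes with each control period).
- optics.read_camera(name): name is "scene" or "top" or "wrist"; returns the picture (384x512x3 uint8, red, green, blue); there is no depth.
- optics.camera_params(name): a dict with "fx", "fy", "cx", "cy" (pixels), "k1" (the pictures are not rectified: a ray, as slopes to the right and down, at radius r is drawn at 1 + k1 r^2 times it, then the intrinsics apply), "world_from_camera" (4x4, takes a point from camera to world coordinates). Camera axes: x right, y up, looking along -z (the intrinsics and any distortion apply to the point x, -y, -z); pixel columns grow to the right and rows downward; lengths in mm; the calibration is good to about 2 mm. A picture is of the moment at which its call begins: read the wrist's pose just before it. camera_params takes no time and is no camera call; for the wrist camera it gives the pose at the moment of the call.
- job.job_done(): hands the job in, once; it reports no verdict.
The state is a dict: "t": time; "joints": joint angles; "qvel": joint speeds; "tau": joint torques, N m; "eef_pos": TCP position; "tcp_rot": TCP orientation; "ft_force": force on the tool from outside, world axes, zero at the start; "moment": the same for the moment, N m; "opening": opening from 0.0 (shut) to 1.0 (fully open).
Only numpy, scipy, OpenCV 4.12 (cv2) and the standard library are available. Lean on these libraries where they do the work, as an engineer would, in place of code of your own. Each camera call takes 0.05 s, during which the arm holds its last target.

TASK

Set up the flanged pipe sample for its X-ray. First take the grey V-cradle, which stands on its edge in the low black rack, lay it over on the bare desk (the detector panel is delicate: the cradle must never fall over onto it), take it again flat and set it, V side up, in the middle of the panel, lengthwise along it, and let go of it while it is empty. Then gently lower the pipe sample into its V, without dropping it, lengthwise and centred so that it sticks out equally at both ends; let go, and leave the other things on the desk where they are.

Things in the scene. Friction and masses are not known exactly. Their poses are not given: they have to be found in the camera images.
- cradle_mid (a point): Grey plastic V-cradle, 0.3 kg: plate 130 (x) x 60 (y) x 18 mm (z), V saddles 14 mm thick at x = +-56 mm reaching 42 mm above the underside; V along x, open to +z. Point: middle of the plate, 9 mm above the underside. Starts on a long edge, y upright. Pinch the bare middle: across 18 mm (on edge) or 60 mm (flat). On edge it stands alone; tipped over 22 deg towards -z it falls flat.
- rack: Low open black steel box holding the cradle, fixed to the desk, 160 (its x) x 56 mm (its y) outside, walls 5 mm thick and 30 mm tall, floor 5 mm thick. Origin at the centre of its underside. The cradle stands loose on this floor, along the rack's x, its underside towards the rack's +y; its upper 35 mm stands clear of the walls.
- panel: Flat X-ray detector panel lying on the desk, fixed, black with a grey top face: 120 (its x) x 180 mm (its y), 15 mm thick; the long side is along its y. Origin at the centre of its underside, on the desk. The desk between it and the robot base is bare from 0.36 to 0.48 m ahead of the base and 0.12 m to either side.
- pipe_mid (a point): Bare aluminium pipe sample, 0.45 kg: tube of 48 mm diameter along its x, a 64 x 64 x 10 mm square flange at each end, 180 mm long overall, 160 mm between flanges, a thin dark weld bead round the middle. Point: its centre, on the tube's axis, 32 mm up as it lies on its flanges. Seated on the saddles, flanges outside them, the axis is 54 mm above the cradle's underside.
- mug: white ceramic mug, 80 mm wide, 90 mm tall; not part of the job. Origin on its underside.
- tape: roll of brown tape, 90 mm across, 25 mm tall, lying flat; not part of the job. Origin on its underside.
- screwdriver: black-handled screwdriver lying down, origin about its middle; not part of the job.
- wiper: board wiper with a wooden back, 110 x 50 x 36 mm; not part of the job. Origin on its underside.
- mouse: black computer mouse, 105 x 60 x 32 mm; not part of the job. Origin on its underside.
- stapler: black stapler, 140 x 36 x 54 mm; not part of the job. Origin on its underside.
- notepad: white notepad, 150 x 105 x 12 mm; not part of the job. Origin on its underside.
Things that resemble listed ones, but are neither listed nor needed, are in the scene too. What is shaped like the part that bears cradle_mid but purple is not meant.

How it is judged:
By the outcome, as a careful person would: the job done as asked, in the order asked, and still so for the second after the job is handed in, with the robot touching nothing.
It also fails if it takes over 67 s, if anything falls off the work surface, if the arm or the gripper's body presses on something with over 40 N, if the wrist force passes 120 N, or if a joint passes its speed limit or range.

## Working session

There is one attempt and no reset: what is moved stays moved. The work goes in short steps, Python scripts to look and compute and a shell command to move; the robot and the scene stay as the last step left them, time stands still between calls to the robot, and variables do not carry over. Pictures are saved under pics/ and viewed, and the job is handed in when it is done.

```bash
ls; mkdir -p pics; python3 - <<'E'
from cell import env, optics, job
import cv2
print(env.state())
for n in ["scene","top","wrist"]:
    p=optics.camera_params(n); print(n,{k:(v if k!="world_from_camera" else [[round(float(a),3) for a in r] for r in v]) for k,v in p.items()})
    im=optics.read_camera(n); cv2.imwrite(f"pics/{n}0.png",cv2.cvtColor(im,cv2.COLOR_RGB2BGR))
E
```

```text
pics
{'t': 0.0, 'joints': array([-1.38663134e+00,  4.91592386e-01,  1.55943273e+00, -1.31467636e-05,
        1.09173200e+00, -1.05603422e-01]), 'qvel': array([-0.00122605, -0.00097755,  0.00049969,  0.00041519,  0.00101264,
       -0.00075873]), 'tau': array([-2.31476428e-03, -6.12658167e+01, -2.58181232e+01,  6.91869948e-02,
        4.82838694e-02, -1.07860865e-04]), 'eef_pos': array([ 178.5531438 , -598.69745988,  214.0471233 ]), 'tcp_rot': array([-1.6663871 ,  1.56963181,  1.76498003]), 'ft_force': array([-0.47032524,  1.504272  , -0.74052405]), 'moment': array([-0.00027411,  0.01424045,  0.00028624]), 'opening': 0.999910228769182}
scene {'fx': 413.32233905999794, 'fy': 413.32233905999794, 'cx': 249.1992701826008, 'cy': 189.25431675183881, 'k1': 0.03770466136140061, 'world_from_camera': [[-0.29, -0.748, 0.597, 1287.946], [0.957, -0.235, 0.171, 189.047], [0.013, 0.621, 0.784, 1036.53], [0.0, 0.0, 0.0, 1.0]]}
top {'fx': 490.934580472581, 'fy': 490.934580472581, 'cx': 250.13260049036265, 'cy': 185.8466210230601, 'k1': -0.019023343161291954, 'world_from_camera': [[-0.015, 0.981, -0.194, 157.167], [-1.0, -0.018, -0.014, -18.124], [-0.017, 0.194, 0.981, 1897.487], [0.0, 0.0, 0.0, 1.0]]}
wrist {'fx': 319.56109418762304, 'fy': 319.56109418762304, 'cx': 255.1698178533216, 'cy': 196.66460777001487, 'k1': 0.010615063396616229, 'world_from_camera': [[0.286, 0.93, 0.23, 240.977], [-0.958, 0.278, 0.068, -580.647], [-0.0, -0.24, 0.971, 384.374], [0.0, 0.0, 0.0, 1.0]]}
```

View pics/scene0.png

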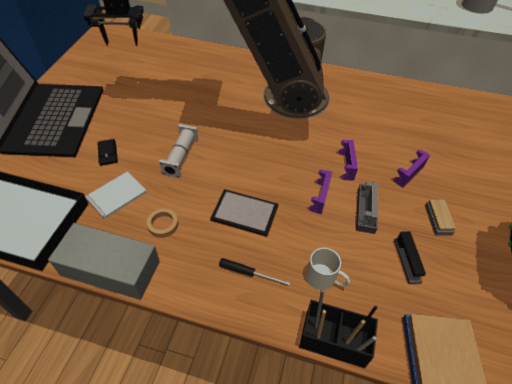

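View pics/top0.png

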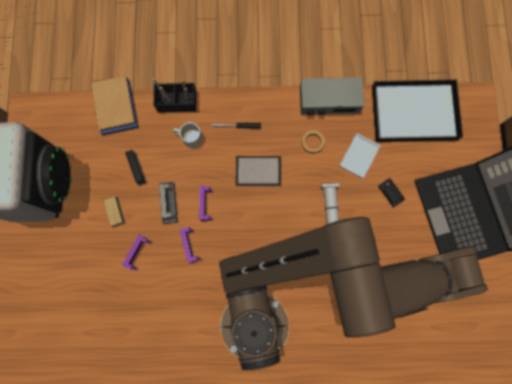

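View pics/wrist0.png

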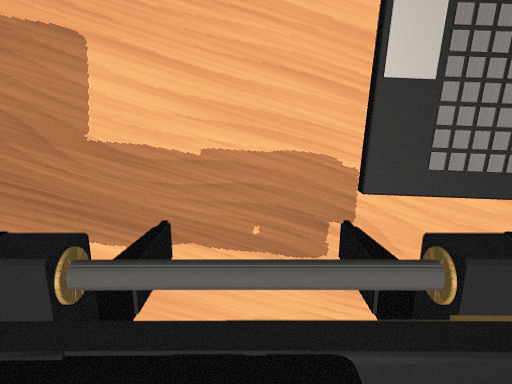

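The top view shows the rack with the grey cradle at about (168,203), the panel at (258,171), the pipe at about (332,203) partly hidden by the arm, and purple decoys around (190–205, 200–250). I'll enlarge these.

```bash
python3 - <<'E'
import cv2
t=cv2.imread("pics/top0.png"); s=cv2.imread("pics/scene0.png")
cv2.imwrite("pics/c1.png",cv2.resize(t[145:245,120:290],None,fx=4.7,fy=4.7,interpolation=cv2.INTER_CUBIC))
cv2.imwrite("pics/c2.png",cv2.resize(s[110:250,300:460],None,fx=4.2,fy=4.2,interpolation=cv2.INTER_CUBIC))
cv2.imwrite("pics/c3.png",cv2.resize(s[110:250,140:300],None,fx=4.2,fy=4.2,interpolation=cv2.INTER_CUBIC))
E
```

```text
(no output)
```

View pics/c1.png

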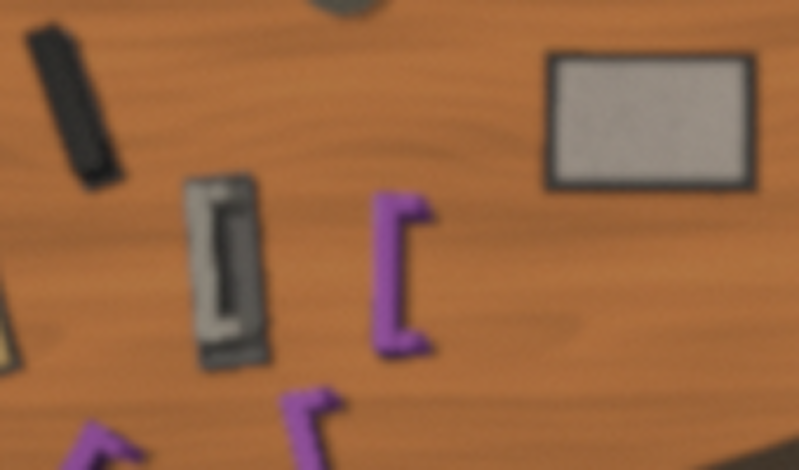

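View pics/c2.png

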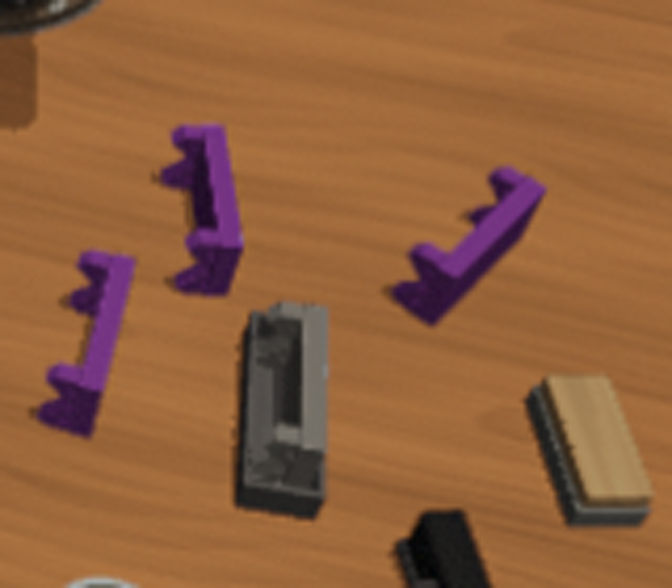

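View pics/c3.png

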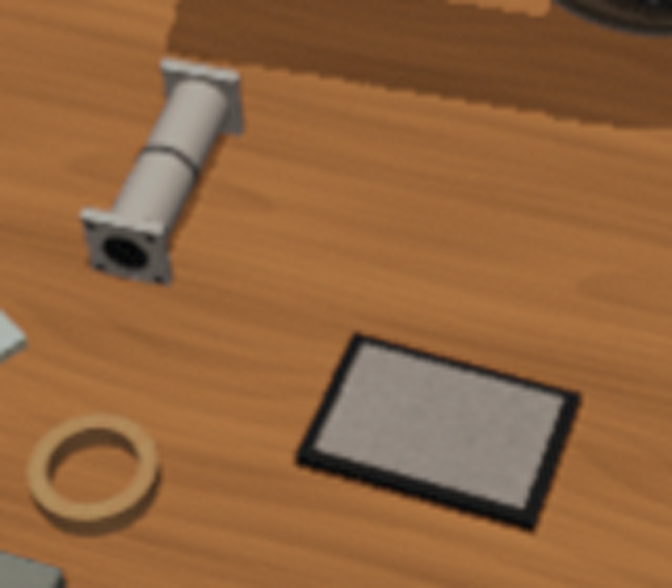

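```bash
cat > h.py <<'E'
import numpy as np, cv2
from cell import env, optics, job
def snap(name,fn):
    p=optics.camera_params(name); im=optics.read_camera(name)
    cv2.imwrite(fn,cv2.cvtColor(im,cv2.COLOR_RGB2BGR)); np.save(fn+".npy",np.array([p["fx"],p["fy"],p["cx"],p["cy"],p["k1"]]+list(np.array(p["world_from_camera"]).ravel())))
    return im,p
def load(fn):
    a=np.load(fn+".npy"); return dict(fx=a[0],fy=a[1],cx=a[2],cy=a[3],k1=a[4],world_from_camera=a[5:].reshape(4,4))
def KD(p): return np.array([[p["fx"],0,p["cx"]],[0,p["fy"],p["cy"]],[0,0,1.]]),np.array([p["k1"],0,0,0,0.])
def p2w(p,px,z):
    K,D=KD(p); px=np.atleast_2d(np.array(px,float)); u=cv2.undistortPoints(px[:,None],K,D)[:,0]
    T=np.array(p["world_from_camera"]); d=np.c_[u[:,0],-u[:,1],-np.ones(len(u))]@T[:3,:3].T; o=T[:3,3]
    s=(z-o[2])/d[:,2]; return o+d*s[:,None]
def w2p(p,X):
    K,D=KD(p); T=np.array(p["world_from_camera"]); X=np.atleast_2d(np.array(X,float))
    c=(X-T[:3,3])@T[:3,:3]; c=c*[1,-1,-1]
    return cv2.projectPoints(c,np.zeros(3),np.zeros(3),K,D)[0][:,0]
E
python3 - <<'E'
from h import *
np.set_printoptions(precision=1,suppress=True)
pt=optics.camera_params("top"); ps=optics.camera_params("scene")
ct=lambda u,v:(120+u/4.7,145+v/4.7); c2=lambda u,v:(300+u/4.2,110+v/4.2); c3=lambda u,v:(140+u/4.2,110+v/4.2)
print("rack top corners",p2w(pt,[ct(186,181),ct(252,177),ct(270,362),ct(203,368)],30))
print("panel top",p2w(pt,[ct(547,54),ct(755,54),ct(755,188),ct(547,188)],15))
print("panel scene",p2w(ps,[c3(358,335),c3(580,397),c3(535,520),c3(300,457)],15))
print("cradle top edge scene",p2w(ps,[c2(300,304),c2(328,308),c2(326,450),c2(303,443)],65))
print("purple scene top",p2w(ps,[c2(212,130),c2(230,240),c2(120,258),c2(88,380),c2(520,185),c2(450,270)],60))
print("pipe bead top", p2w(ps,[c3(170,150)],56), "flange tops",p2w(ps,[c3(165,62),c3(240,73),c3(88,212),c3(170,233)],64))
print("tape",p2w(ps,[c3(95,460)],25))
E
```

```text
rack top corners [[542.5 360.4  30. ]
 [544.8 305.5  30. ]
 [390.4 288.5  30. ]
 [386.4 343.3  30. ]]
panel top [[ 649.    60.5   15. ]
 [ 645.5 -114.5   15. ]
 [ 530.7 -111.3   15. ]
 [ 533.9   61.6   15. ]]
panel scene [[ 533.7 -104.6   15. ]
 [ 539.8   68.6   15. ]
 [ 651.5   65.1   15. ]
 [ 650.4 -108.    15. ]]
cradle top edge scene [[410.2 325.   65. ]
 [408.  344.7  65. ]
 [534.7 356.4  65. ]
 [533.5 340.9  65. ]]
purple scene top [[246.2 238.6  60. ]
 [358.6 268.4  60. ]
 [401.  192.8  60. ]
 [520.4 191.2  60. ]
 [235.3 473.1  60. ]
 [339.7 427.5  60. ]]
pipe bead top [[ 433.3 -292.9   56. ]] flange tops [[ 349.5 -331.3   64. ]
 [ 343.1 -268.8   64. ]
 [ 519.1 -322.3   64. ]
 [ 520.1 -255.6   64. ]]
tape [[ 701.6 -240.8   25. ]]
```

```bash
cat >> h.py <<'E'
from scipy.spatial.transform import Rotation as Ro
def pose(s=None):
    s=s or env.state(); R=Ro.from_euler("xyz",s["tcp_rot"]).as_matrix()
    j=R[:,1]; return s["eef_pos"], np.degrees(np.arctan2(j[1],j[0])), R
E
python3 - <<'E'
from h import *
p,y,R=pose(); print(p,y); print(R.round(3))
E
```

```text
[ 178.59249103 -598.7610448   214.21431518] -73.39584453515315
[[-0.     0.286 -0.958]
 [ 0.001 -0.958 -0.286]
 [-1.    -0.001 -0.   ]]
```

```bash
python3 -m handwheel '[{"travel":[20,35,0],"roll":-3},{"travel":[45,75,0],"roll":-6},{"travel":[70,115,0],"roll":-9},{"travel":[95,155,0],"roll":-12},{"travel":[120,195,0],"roll":-15},{"travel":[145,235,0],"roll":-15},{"travel":[170,275,0],"roll":-15},{"travel":[187,305,0],"roll":-15}]'; python3 -m handwheel '[{"travel":[0,0,0],"roll":0},{"travel":[0,0,0],"roll":0},{"travel":[0,0,0],"roll":0}]'
python3 - <<'E'
from h import *
print(pose()[:2]); snap("wrist","pics/w1.png"); snap("top","pics/t1.png")
E
```

```text
t: 0.95
eef_pos: [366.5, -291.7, 214.7]
tcp_rot: [-1.849, 1.571, 1.322]
ft_force: [-0.0, -0.1, -0.3]
opening: 0.999
t: 1.25
eef_pos: [365.4, -294.7, 214.6]
tcp_rot: [1.29, 1.571, -1.824]
ft_force: [-0.4, -0.6, -0.4]
opening: 1.0
(array([ 365.3575975 , -294.70029143,  214.61695896]), np.float64(-88.42885169812627))
```

View pics/w1.png

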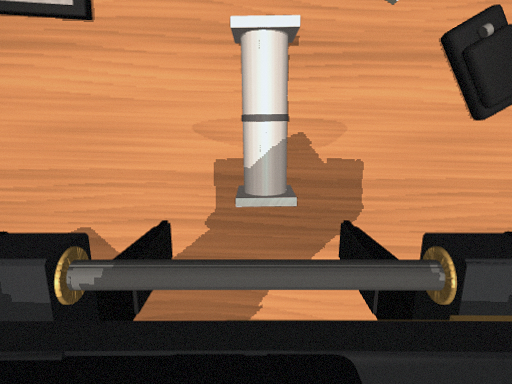

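The pipe lies nearly vertical in the picture: bead at (266,118), flanges near rows 16–40 and 193–206. I'll enlarge it.

```bash
python3 - <<'E'
import cv2
t=cv2.imread("pics/w1.png")[5:215,200:330]
a=cv2.resize(t[:60],None,fx=5,fy=5,interpolation=cv2.INTER_NEAREST)
b=cv2.resize(t[100:125],None,fx=5,fy=5,interpolation=cv2.INTER_NEAREST);c=cv2.resize(t[175:],None,fx=5,fy=5,interpolation=cv2.INTER_NEAREST)
import numpy as np
cv2.imwrite("pics/c4.png",np.vstack([a,b,c]))
E
```

```text
(no output)
```

View pics/c4.png

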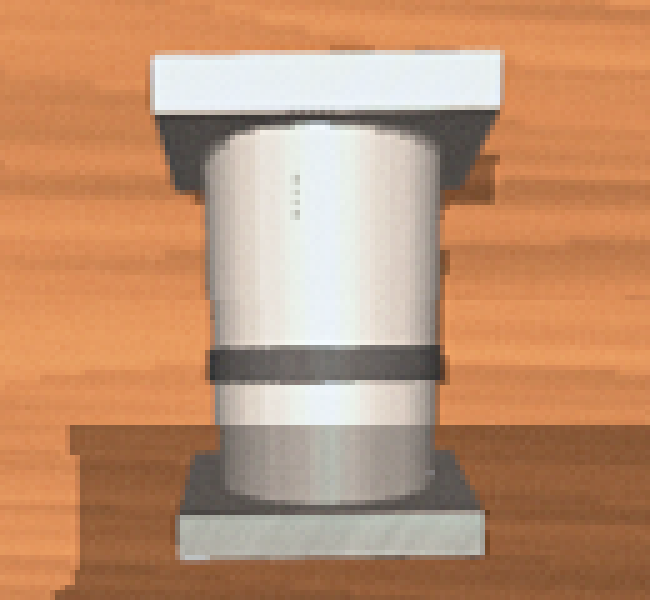

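```bash
python3 - <<'E'
from h import *
np.set_printoptions(precision=1,suppress=True)
p=load("pics/w1.png")
q=p2w(p,[(230.4,16),(300.4,15.4),(230.4,27.6),(300,27),(235.4,197.6),(297,197.2),(236,206.8),(297,206.4)],64); print(q)
print("bead",p2w(p,[(265.3,117.8)],56.5))
c=q[:,:2].mean(0); f=(q[[0,1,2,3],:2].mean(0)); n=q[4:,:2].mean(0); print(c,f-n,np.degrees(np.arctan2(*(f-n)[::-1])))
for a,b in((0,1),(2,3),(4,5),(6,7)): print(np.linalg.norm(q[a]-q[b]),np.degrees(np.arctan2(*(q[a]-q[b])[:2][::-1]))-90)
E
```

```text
[[ 518.8 -269.1   64. ]
 [ 521.1 -332.4   64. ]
 [ 509.3 -269.2   64. ]
 [ 511.6 -332.6   64. ]
 [ 349.6 -275.8   64. ]
 [ 351.8 -339.5   64. ]
 [ 339.7 -276.5   64. ]
 [ 341.9 -340.1   64. ]]
bead [[ 430.5 -304.1   56.5]]
[ 430.5 -304.4] [169.4   7.1] 2.40204820985136
63.30713131122357 2.0196705593827318
63.4672048736762 2.026256880825372
63.74250930891889 1.9597789079716108
63.57410578647968 1.9663259520416858
```

```bash
python3 -m handwheel '[{"travel":[20,35,5],"roll":0},{"travel":[40,75,10],"roll":0},{"travel":[65,115,15],"roll":0},{"travel":[90,155,20],"roll":0},{"travel":[115,195,30],"roll":0},{"travel":[135,235,35],"roll":0},{"travel":[155,272,40],"roll":0},{"travel":[155,272,40],"roll":0}]'; python3 -m handwheel '[{"travel":[0,0,0],"roll":0},{"travel":[0,0,0],"roll":0}]'
python3 - <<'E'
from h import *
print(pose()[:2]); snap("wrist","pics/w2.png")
E
python3 -m handwheel '[{"travel":[-10,40,0],"roll":0},{"travel":[-20,80,0],"roll":0},{"travel":[-35,125,0],"roll":2},{"travel":[-50,170,0],"roll":3},{"travel":[-65,215,0],"roll":4},{"travel":[-80,260,0],"roll":5},{"travel":[-95,305,0],"roll":5},{"travel":[-110,350,0],"roll":5}]'; python3 -m handwheel '[{"travel":[0,0,0],"roll":0},{"travel":[0,0,0],"roll":0}]'
python3 - <<'E'
from h import *
print(pose()[:2]); snap("wrist","pics/w3.png")
E
```

```text
t: 2.15
eef_pos: [522.4, -19.5, 254.9]
tcp_rot: [-2.939, 1.57, 0.234]
ft_force: [-1.0, -0.3, 0.3]
opening: 1.001
t: 2.35
eef_pos: [520.2, -23.2, 254.3]
tcp_rot: [0.185, 1.57, -2.93]
ft_force: [-0.4, -0.9, -0.6]
opening: 1.002
(array([520.19599962, -23.16318462, 254.33017564]), np.float64(-88.4739338887983))
t: 3.2
eef_pos: [410.4, 328.5, 254.8]
tcp_rot: [2.769, 1.57, -0.259]
ft_force: [1.9, -0.6, 0.8]
opening: 1.002
t: 3.4
eef_pos: [410.6, 327.7, 254.5]
tcp_rot: [0.93, 1.57, -2.096]
ft_force: [-0.3, -0.4, 0.4]
opening: 0.998
(array([410.60203239, 327.65706112, 254.45349535]), np.float64(-83.36129628908712))
```

View pics/w2.png

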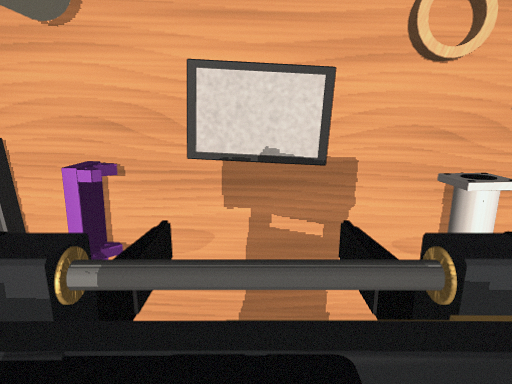

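View pics/w3.png

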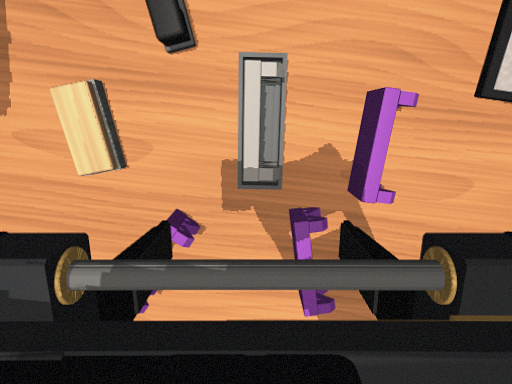

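Panel corners are at about (187,59), (336,68), (327,164), (187,158). The rack spans (238–287, 53–189), with the cradle's light top strip at u≈245–262. Enlarging both.

```bash
python3 - <<'E'
import cv2
a=cv2.imread("pics/w2.png")[50:172,180:345];cv2.imwrite("pics/c5.png",cv2.resize(a,None,fx=4.8,fy=4.8,interpolation=cv2.INTER_NEAREST))
a=cv2.imread("pics/w3.png")[45:195,220:305];cv2.imwrite("pics/c6.png",cv2.resize(a,None,fx=4,fy=4,interpolation=cv2.INTER_NEAREST))
E
```

```text
(no output)
```

View pics/c5.png

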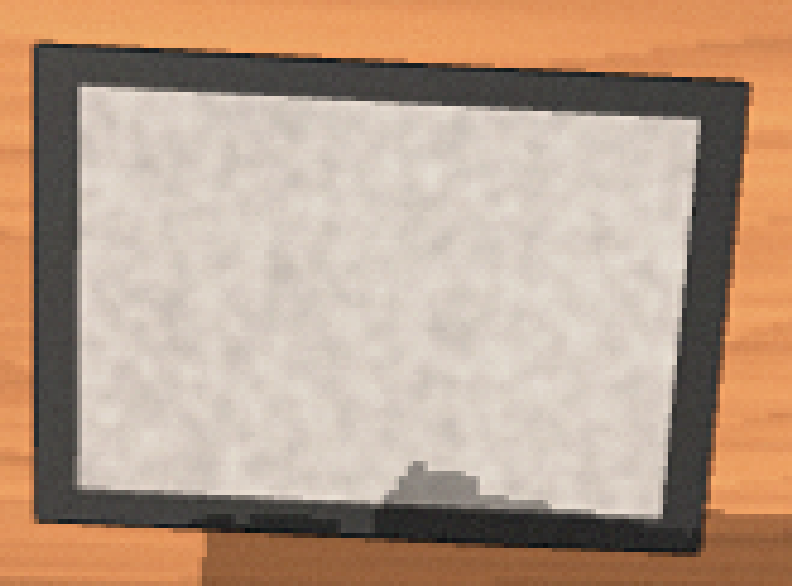

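View pics/c6.png

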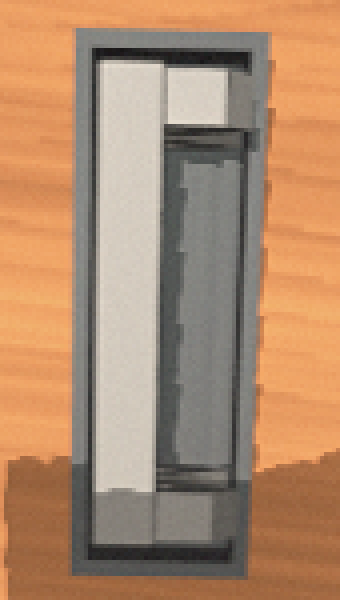

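```bash
python3 - <<'E'
from h import *
np.set_printoptions(precision=1,suppress=True)
p=load("pics/w2.png"); f=lambda a,s,o:[(o[0]+x/s,o[1]+y/s) for x,y in a]
q=p2w(p,f([(35,45),(750,84),(702,551),(36,521)],4.8,(180,50)),15); print(q,q.mean(0))
q2=p2w(p,f([(78,86),(701,119),(662,518),(77,489)],4.8,(180,50)),15); print(q2.mean(0))
for Q in(q,q2):
  for a,b in((0,1),(3,2),(0,3),(1,2)): d=Q[b]-Q[a]; print(np.linalg.norm(d),np.degrees(np.arctan2(d[1],d[0])))
p=load("pics/w3.png")
q=p2w(p,f([(97,60),(164,62),(154,546),(92,546)],4,(220,45)),65); print(q,q.mean(0))
for a,b in((0,1),(3,2),(0,3),(1,2)): d=q[b]-q[a]; print(np.linalg.norm(d),np.degrees(np.arctan2(d[1],d[0])))
q=p2w(p,f([(76,29),(271,33),(246,579),(72,575)],4,(220,45)),30); print(q,q.mean(0))
E
```

```text
[[ 650.    60.    15. ]
 [ 645.8 -118.1   15. ]
 [ 528.6 -115.7   15. ]
 [ 531.9   62.7   15. ]] [589.1 -27.8  15. ]
[589.  -27.4  15. ]
178.13625589831702 -91.37115423723222
178.4484547913632 -91.05397690736169
118.2041533928515 178.66963571122355
117.2169364277412 178.82124628994498
156.11822838293546 -91.30369167452493
155.98936012665064 -91.29814589974869
100.18747687639447 178.78397841577598
100.17226404431501 178.71028218021132
[[531.9 352.3  65. ]
 [533.5 334.8  65. ]
 [405.1 322.2  65. ]
 [403.1 339.8  65. ]] [468.4 337.3  65. ]
17.53944160205376 -84.92210373455599
17.763352604748896 -83.35858551236534
129.47659863991996 -174.46232385919816
128.9938717766159 -174.36408136787003
[[544.9 360.9  30. ]
 [550.3 305.4  30. ]
 [391.1 290.8  30. ]
 [386.  345.6  30. ]] [468.1 325.7  30. ]
```

```bash
python3 -m handwheel '[{"travel":[29,5,-10],"roll":-1},{"travel":[58,10,-30],"roll":-1},{"travel":[58,10,-70],"roll":-1},{"travel":[58,10,-110],"roll":-1},{"travel":[58,10,-145],"roll":-1},{"travel":[58,10,-160],"roll":-1},{"travel":[58,10,-160],"roll":-1},{"travel":[58,10,-160],"roll":-1}]'
python3 - <<'E'
from h import *
print(pose()[:2]); snap("wrist","pics/w4.png"); snap("scene","pics/s4.png")
E
```

```text
t: 4.25
eef_pos: [469.6, 336.9, 95.2]
tcp_rot: [2.961, 1.571, -0.085]
ft_force: [0.4, 0.9, 0.0]
opening: 1.0
(array([469.6105485 , 336.86468254,  95.22796301]), np.float64(-84.51637902613513))
```

View pics/w4.png

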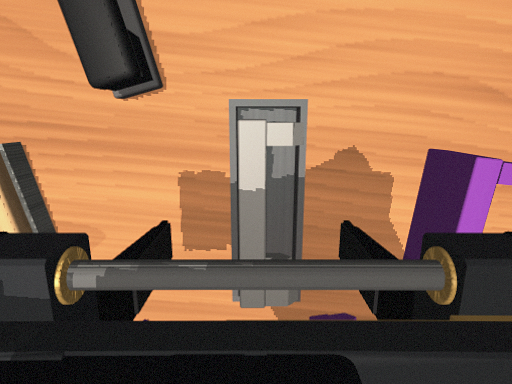

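The plate (u≈238–267) is centred between the fingertips (171, 343), so I'm descending and gripping.

```bash
python3 -m handwheel '[{"travel":[-1,1,-25],"roll":0},{"travel":[-1,1,-45],"roll":0},{"travel":[-1,1,-57],"roll":0},{"travel":[-1,1,-57],"roll":0},{"travel":[-1,1,-57],"roll":0}]'; python3 -m handwheel '[{"travel":[0,0,0],"roll":0},{"travel":[0,0,0],"roll":0},{"travel":[0,0,0],"roll":0},{"travel":[0,0,0],"roll":0},{"travel":[0,0,0],"roll":0},{"travel":[0,0,0],"roll":0},{"travel":[0,0,0],"roll":0},{"travel":[0,0,0],"roll":0}]' 1;  python3 -m handwheel '[{"travel":[0,0,0],"roll":0},{"travel":[0,0,0],"roll":0},{"travel":[0,0,0],"roll":0},{"travel":[0,0,0],"roll":0}]'
```

```text
t: 4.85
eef_pos: [468.1, 339.2, 38.5]
tcp_rot: [-2.823, 1.57, 0.416]
ft_force: [-0.9, 0.6, -0.3]
opening: 0.996
t: 5.65
eef_pos: [467.6, 339.0, 37.6]
tcp_rot: [0.894, 1.571, -2.15]
ft_force: [0.3, 0.7, 0.1]
opening: 0.385
t: 6.05
eef_pos: [467.6, 339.0, 37.6]
tcp_rot: [0.955, 1.571, -2.089]
ft_force: [-1.1, -0.8, -0.7]
opening: 0.185
```

```bash
python3 -m handwheel '[{"travel":[0,0,10],"roll":0},{"travel":[0,0,25],"roll":0},{"travel":[0,0,50],"roll":0},{"travel":[0,0,80],"roll":0},{"travel":[0,0,110],"roll":0},{"travel":[0,0,120],"roll":0},{"travel":[0,0,120],"roll":0}]'
python3 - <<'E'
from h import *
print(pose()[:2]); snap("scene","pics/s5.png")
E
```

```text
t: 6.75
eef_pos: [467.9, 339.2, 158.8]
tcp_rot: [-2.746, 1.569, 0.494]
ft_force: [-0.0, -0.2, -4.6]
opening: 0.189
(array([467.85342397, 339.22371692, 158.83479876]), np.float64(-84.39555077229504))
```

View pics/s5.png

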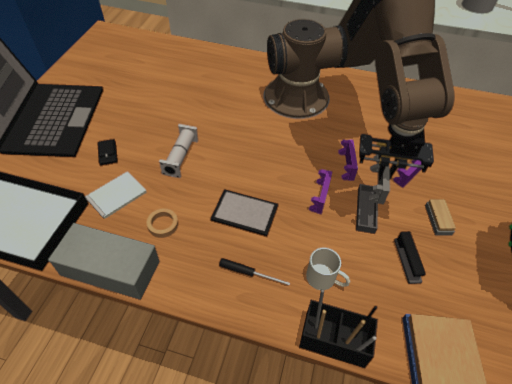

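The cradle is held clear above the rack, near (380,188). Carrying it to the bare desk now, turning +83° so that it will fall towards the base and away from the panel.

```bash
python3 -m handwheel '[{"travel":[0,-15,0],"roll":4},{"travel":[0,-40,0],"roll":11},{"travel":[0,-70,0],"roll":18},{"travel":[0,-100,0],"roll":26},{"travel":[0,-135,0],"roll":33},{"travel":[-1,-170,0],"roll":41},{"travel":[-2,-205,0],"roll":48},{"travel":[-3,-240,0],"roll":56}]'; python3 -m handwheel '[{"travel":[-1,-25,0],"roll":7},{"travel":[-3,-45,0],"roll":14},{"travel":[-5,-60,0],"roll":20},{"travel":[-5,-68,0],"roll":25},{"travel":[-5,-69,0],"roll":27},{"travel":[-5,-69,0],"roll":27},{"travel":[-5,-69,0],"roll":27}]'
python3 - <<'E'
from h import *
print(pose()[:2]);  snap("scene","pics/s6.png"); snap("wrist","pics/w6.png")
E
```

```text
t: 7.6
eef_pos: [463.6, 97.7, 156.1]
tcp_rot: [-0.991, 1.568, -3.052]
ft_force: [1.3, 0.5, -4.1]
opening: 0.183
t: 8.3
eef_pos: [459.1, 30.1, 156.7]
tcp_rot: [-1.626, 1.569, 3.06]
ft_force: [0.7, -0.2, -4.3]
opening: 0.183
(array([459.1345316 ,  30.13800858, 156.69380303]), np.float64(-1.4716060509823166))
```

View pics/s6.png

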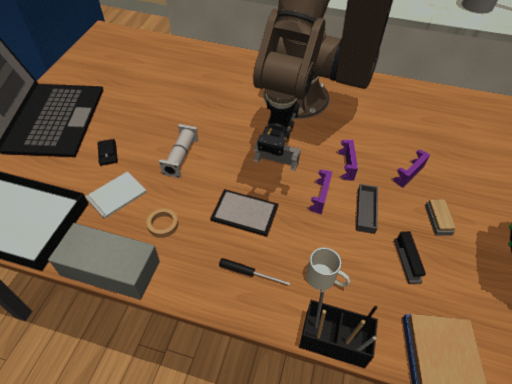

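View pics/w6.png

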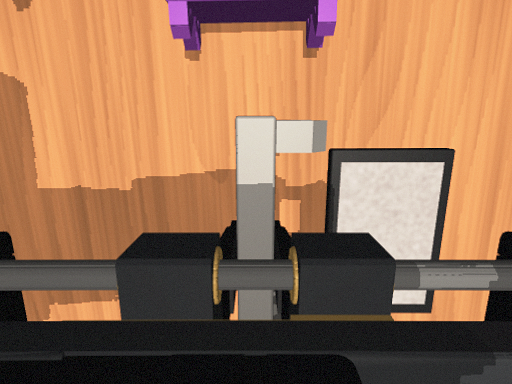

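```bash
python3 -m handwheel '[{"travel":[0,0,-20],"roll":0},{"travel":[0,0,-50],"roll":0},{"travel":[0,0,-80],"roll":0},{"travel":[0,0,-100],"roll":0},{"travel":[0,0,-112],"roll":0},{"travel":[0,0,-118],"roll":0},{"travel":[0,0,-121],"roll":0},{"travel":[0,0,-121],"roll":0}]'; python3 -m handwheel '[{"travel":[0,0,-1],"roll":0},{"travel":[0,0,-2],"roll":0},{"travel":[0,0,-3],"roll":0},{"travel":[0,0,-3],"roll":0}]'
```

```text
t: 9.2
eef_pos: [459.8, 30.1, 36.7]
tcp_rot: [1.529, 1.571, -0.066]
ft_force: [-0.3, 1.3, -4.0]
opening: 0.189
t: 9.6
eef_pos: [459.7, 30.0, 33.8]
tcp_rot: [1.513, 1.57, -0.083]
ft_force: [0.5, -0.7, -5.5]
opening: 0.187
```

```bash
python3 -m handwheel '[{"travel":[0,0,-0.5],"roll":0},{"travel":[0,0,-1],"roll":0},{"travel":[0,0,-1],"roll":0}]'; python3 -m handwheel '[{"travel":[0,0,-0.5],"roll":0},{"travel":[0,0,-1],"roll":0},{"travel":[0,0,-1],"roll":0}]'
```

```text
t: 9.9
eef_pos: [459.6, 30.1, 32.6]
tcp_rot: [1.618, 1.571, 0.023]
ft_force: [-0.1, 0.9, -3.7]
opening: 0.187
t: 10.2
eef_pos: [459.7, 30.0, 32.5]
tcp_rot: [1.501, 1.57, -0.094]
ft_force: [-2.6, -0.5, 14.2]
opening: 0.187
```

```bash
python3 -m handwheel '[{"travel":[0,0,0.8],"roll":0},{"travel":[0,0,0.8],"roll":0},{"travel":[0,0,0.8],"roll":0},{"travel":[0,0,0.8],"roll":0},{"travel":[0,0,0.8],"roll":0},{"travel":[0,0,0.8],"roll":0},{"travel":[0,0,0.8],"roll":0},{"travel":[0,0,0.8],"roll":0}]' -1
python3 -m handwheel '[{"travel":[0,0,10],"roll":0},{"travel":[0,0,30],"roll":0},{"travel":[0,0,60],"roll":0},{"travel":[0,0,80],"roll":0},{"travel":[0,0,80],"roll":0}]'
python3 - <<'E'
from h import *
print(pose()[:2]);  snap("scene","pics/s7.png"); snap("wrist","pics/w7.png")
E
```

```text
t: 11.0
eef_pos: [459.6, 30.1, 32.4]
tcp_rot: [1.536, 1.571, -0.059]
ft_force: [-0.6, 0.1, -0.7]
opening: 0.804
t: 11.5
eef_pos: [460.6, 30.0, 115.2]
tcp_rot: [1.523, 1.566, -0.073]
ft_force: [-0.6, -0.0, -0.9]
opening: 1.002
(array([460.6483334 ,  30.02269922, 115.16874167]), np.float64(-1.3937598713731272))
```

View pics/w7.png

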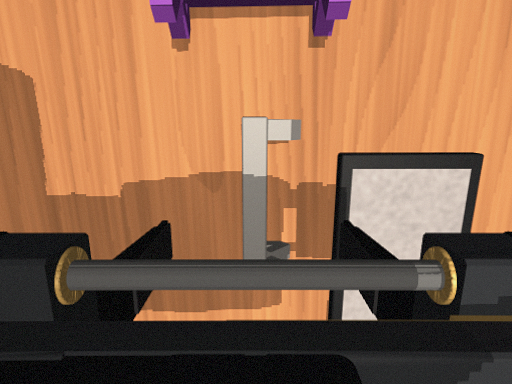

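```bash
python3 -m handwheel '[{"travel":[20,0,0],"roll":0},{"travel":[45,0,0],"roll":0},{"travel":[45,0,0],"roll":0},{"travel":[45,0,0],"roll":0},{"travel":[45,0,0],"roll":0},{"travel":[45,0,0],"roll":0},{"travel":[45,0,0],"roll":0},{"travel":[45,0,0],"roll":0}]' 1;python3 -m handwheel '[{"travel":[0,0,0],"roll":0},{"travel":[0,0,0],"roll":0},{"travel":[0,0,-15],"roll":0},{"travel":[0,0,-35],"roll":0},{"travel":[0,0,-55],"roll":0},{"travel":[0,0,-70],"roll":0},{"travel":[0,0,-70],"roll":0},{"travel":[0,0,-70],"roll":0}]'
python3 - <<'E'
from h import *
print(pose()[:2]);  snap("scene","pics/s8.png")
E
```

```text
t: 12.4
eef_pos: [504.4, 30.1, 112.5]
tcp_rot: [1.369, 1.571, -0.226]
ft_force: [0.4, 0.8, -0.5]
opening: 0.384
t: 13.2
eef_pos: [504.7, 30.1, 42.7]
tcp_rot: [-1.607, 1.571, 3.081]
ft_force: [-0.0, 0.1, 0.1]
opening: 0.007
(array([504.6713388 ,  30.06334313,  42.65717963]), np.float64(-1.395585595028557))
```

View pics/s8.png

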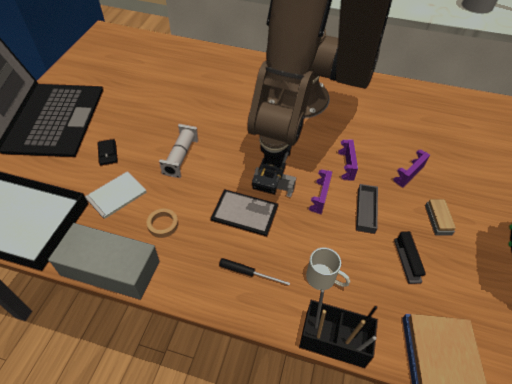

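The closed fingers are on the panel side of the standing cradle. Next I push gently towards the base.

```bash
python3 -m handwheel '[{"travel":[-7,0,2],"roll":0},{"travel":[-14,0,4],"roll":0},{"travel":[-19,0,4],"roll":0},{"travel":[-23,0,4],"roll":0},{"travel":[-27,0,4],"roll":0},{"travel":[-31,0,4],"roll":0},{"travel":[-35,0,4],"roll":0},{"travel":[-38,0,4],"roll":0}]'
python3 -m handwheel '[{"travel":[-4,0,0],"roll":0},{"travel":[-8,0,0],"roll":0},{"travel":[-8,0,0],"roll":0}]'
python3 - <<'E'
from h import *
print(pose()[:2]);  snap("scene","pics/s9.png"); snap("wrist","pics/w9.png")
E
```

```text
t: 14.05
eef_pos: [466.3, 30.0, 46.5]
tcp_rot: [1.327, 1.571, -0.268]
ft_force: [0.8, -0.3, 0.6]
opening: 0.008
t: 14.35
eef_pos: [457.9, 30.1, 46.4]
tcp_rot: [-1.613, 1.57, 3.075]
ft_force: [0.0, -0.2, 0.0]
opening: 0.008
(array([457.92260908,  30.08645316,  46.41099973]), np.float64(-1.3957065703256573))
```

View pics/w9.png

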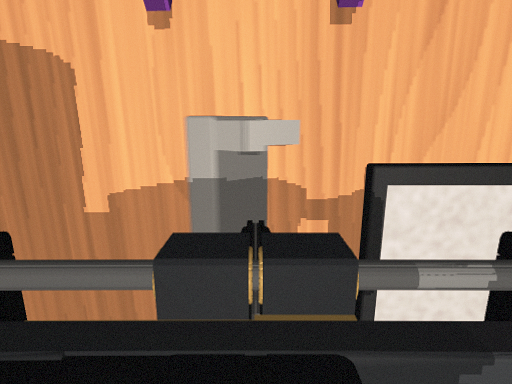

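Here it is leaning over the fingers' side, possibly caught mid-fall. I'll wait and look again.

```bash
python3 -m handwheel '[{"travel":[0,0,0],"roll":0},{"travel":[0,0,0],"roll":0}]'
python3 - <<'E'
from h import *
snap("scene","pics/s10.png"); snap("wrist","pics/w10.png")
E
```

```text
t: 14.65
eef_pos: [458.7, 30.0, 46.4]
tcp_rot: [1.334, 1.571, -0.261]
ft_force: [0.6, 0.6, -0.1]
opening: 0.002
```

View pics/w10.png

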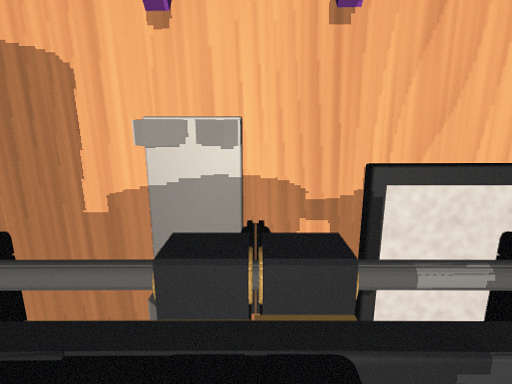

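View pics/s10.png

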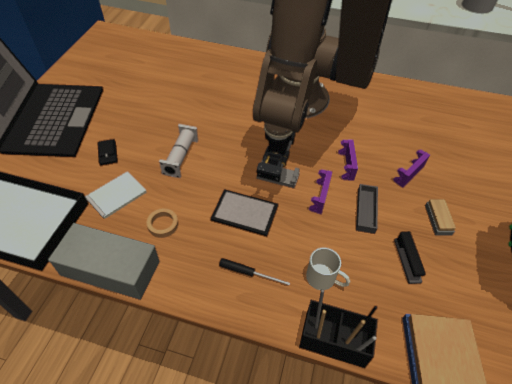

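It lies flat with the V up. I'll rise, open, and back off in −y to measure it.

```bash
python3 -m handwheel '[{"travel":[0,0,30],"roll":0},{"travel":[0,-10,70],"roll":0},{"travel":[-8,-35,110],"roll":0},{"travel":[-15,-70,145],"roll":0},{"travel":[-15,-90,154],"roll":0},{"travel":[-15,-90,154],"roll":0},{"travel":[-15,-90,154],"roll":0}]' -1
python3 - <<'E'
from h import *
print(pose()[:2]);im,p=snap("wrist","pics/w11.png")
a=cv2.imread("pics/w11.png")[60:220,140:340];cv2.imwrite("pics/c11.png",cv2.resize(a,None,fx=3.7,fy=3.7,interpolation=cv2.INTER_NEAREST))
E
```

```text
t: 15.45
eef_pos: [443.3, -59.8, 200.1]
tcp_rot: [-2.313, 1.57, 2.374]
ft_force: [-0.6, 1.2, 0.1]
opening: 0.534
(array([443.34225944, -59.82433478, 200.11513437]), np.float64(-1.4635171230661155))
```

View pics/w11.png

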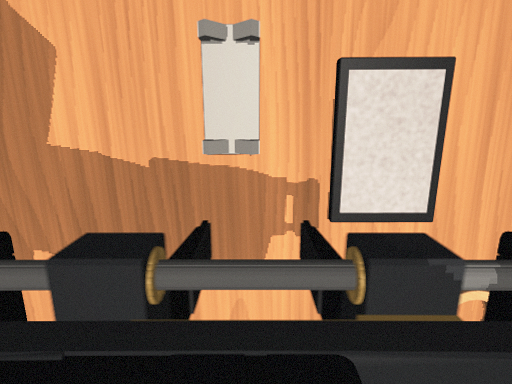

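View pics/c11.png

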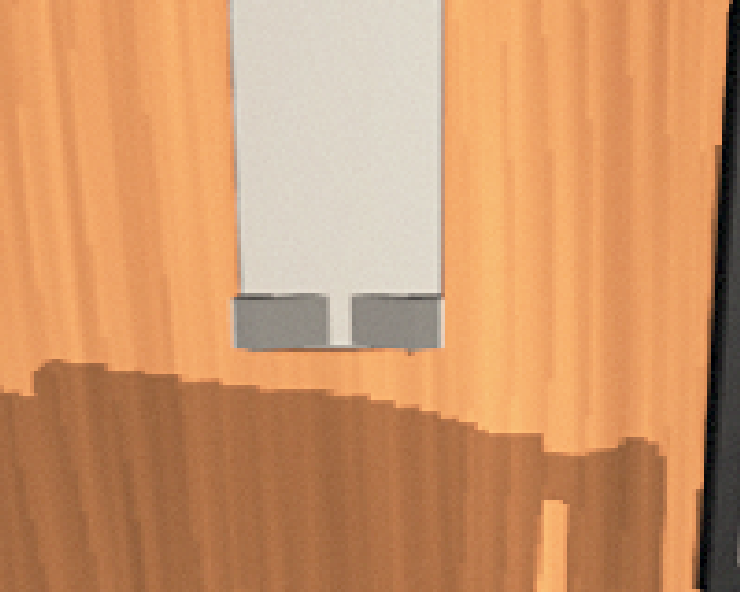

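```bash
python3 - <<'E'
import cv2
a=cv2.imread("pics/w11.png")[10:165,185:280];cv2.imwrite("pics/c12.png",cv2.resize(a,None,fx=3.8,fy=3.8,interpolation=cv2.INTER_NEAREST))
E
```

```text
(no output)
```

View pics/c12.png

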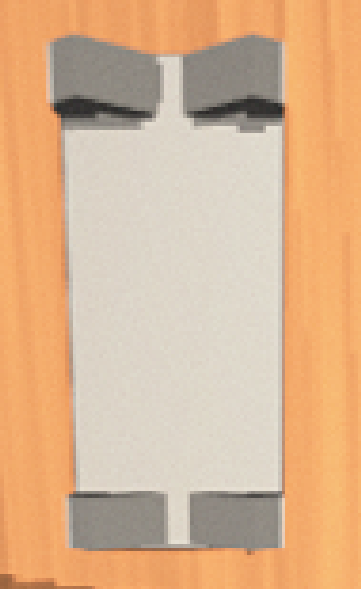

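```bash
python3 - <<'E'
from h import *
np.set_printoptions(precision=1,suppress=True)
p=load("pics/w11.png"); f=lambda a:[(185+x/3.8,10+y/3.8) for x,y in a]
q=p2w(p,f([(170,57),(178,546),(64,125),(285,125),(77,490),(282,490)]),18); print(q)
print(q[:2].mean(0),np.degrees(np.arctan2(*(q[0]-q[1])[:2][::-1])),(q[2]+q[3])/2,(q[4]+q[5])/2)
E
```

```text
[[420.   96.4  18. ]
 [416.5 -31.7  18. ]
 [391.   80.7  18. ]
 [449.8  79.3  18. ]
 [388.3 -15.   18. ]
 [446.9 -16.5  18. ]]
[418.2  32.4  18. ] 88.45232961744313 [420.4  80.   18. ] [417.6 -15.8  18. ]
```

```bash
python3 -m handwheel '[{"travel":[-8,30,0],"roll":0},{"travel":[-18,65,0],"roll":0},{"travel":[-25,90,-20],"roll":0},{"travel":[-25,92,-55],"roll":0},{"travel":[-25,92,-90],"roll":0},{"travel":[-25,92,-120],"roll":0},{"travel":[-25,92,-130],"roll":0},{"travel":[-25,92,-130],"roll":0}]' -1
python3 - <<'E'
from h import *
print(pose()[:2]);im,p=snap("wrist","pics/w13.png")
E
```

```text
t: 16.3
eef_pos: [417.7, 32.7, 69.2]
tcp_rot: [-1.636, 1.567, 3.053]
ft_force: [0.6, 0.4, -0.4]
opening: 1.0
(array([417.73641552,  32.71242066,  69.19154525]), np.float64(-1.3450592446672913))
```

View pics/w13.png

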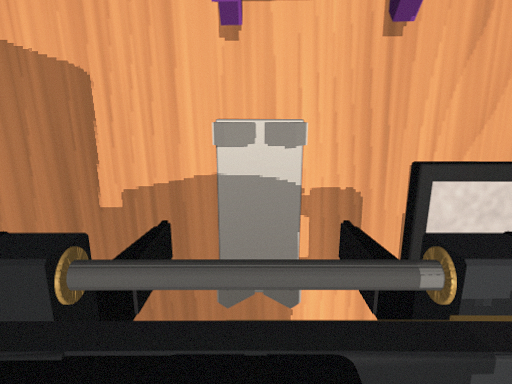

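Centred (plate u 218–301, fingers 171–341). Descending to grip.

```bash
python3 -m handwheel '[{"travel":[1,0,-25],"roll":0},{"travel":[1,0,-45],"roll":0},{"travel":[1,0,-57],"roll":0},{"travel":[1,0,-62],"roll":0},{"travel":[1,0,-64],"roll":0},{"travel":[1,0,-65],"roll":0},{"travel":[1,0,-65],"roll":0}]'; python3 -m handwheel '[{"travel":[0,0,0],"roll":0},{"travel":[0,0,0],"roll":0},{"travel":[0,0,0],"roll":0},{"travel":[0,0,0],"roll":0},{"travel":[0,0,0],"roll":0},{"travel":[0,0,0],"roll":0},{"travel":[0,0,0],"roll":0},{"travel":[0,0,0],"roll":0}]' 1
```

```text
t: 17.05
eef_pos: [420.0, 32.0, 6.1]
tcp_rot: [1.517, 1.57, -0.078]
ft_force: [-0.2, -0.0, -0.1]
opening: 0.999
t: 17.85
eef_pos: [419.7, 32.1, 5.5]
tcp_rot: [1.505, 1.571, -0.09]
ft_force: [0.1, -0.1, 1.4]
opening: 0.629
```

```bash
python3 -m handwheel '[{"travel":[0,0,5],"roll":0},{"travel":[0,0,15],"roll":0},{"travel":[0,0,35],"roll":0},{"travel":[0,0,60],"roll":0},{"travel":[0,0,70],"roll":0},{"travel":[0,0,70],"roll":0}]'
python3 - <<'E'
from h import *
print(pose()[:2],env.state()["opening"]);im,p=snap("wrist","pics/w14.png")
E
```

```text
t: 18.45
eef_pos: [420.1, 32.0, 76.7]
tcp_rot: [1.508, 1.568, -0.088]
ft_force: [0.6, -0.4, -3.5]
opening: 0.634
(array([420.12954291,  32.02704904,  76.7133412 ]), np.float64(-1.3913973380506328)) 0.6341699364517038
```

View pics/w14.png

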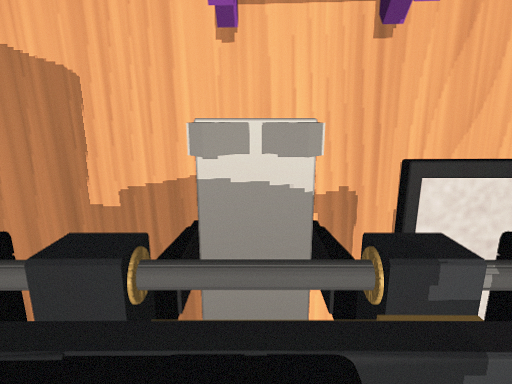

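Held level. Carrying it to the panel.

```bash
python3 -m handwheel '[{"travel":[15,-5,0],"roll":0},{"travel":[45,-15,0],"roll":0},{"travel":[80,-28,0],"roll":0},{"travel":[115,-41,0],"roll":0},{"travel":[145,-52,0],"roll":0},{"travel":[163,-58,0],"roll":0},{"travel":[169,-60,0],"roll":0},{"travel":[169,-60,0],"roll":0}]';python3 -m handwheel '[{"travel":[0,0,-10],"roll":0},{"travel":[0,0,-25],"roll":0},{"travel":[0,0,-38],"roll":0},{"travel":[0,0,-46],"roll":0},{"travel":[0,0,-50],"roll":0},{"travel":[0,0,-50],"roll":0},{"travel":[0,0,-50],"roll":0}]'
python3 - <<'E'
from h import *
print(pose()[:2]);im,p=snap("wrist","pics/w15.png")
E
```

```text
t: 19.3
eef_pos: [588.1, -27.9, 74.0]
tcp_rot: [-1.715, 1.569, 2.972]
ft_force: [-0.6, -0.2, -3.8]
opening: 0.626
t: 20.0
eef_pos: [588.8, -27.9, 25.8]
tcp_rot: [1.435, 1.57, -0.16]
ft_force: [0.6, -0.1, -4.3]
opening: 0.626
(array([588.75717461, -27.94917837,  25.75024476]), np.float64(-1.394899497336407))
```

View pics/w15.png

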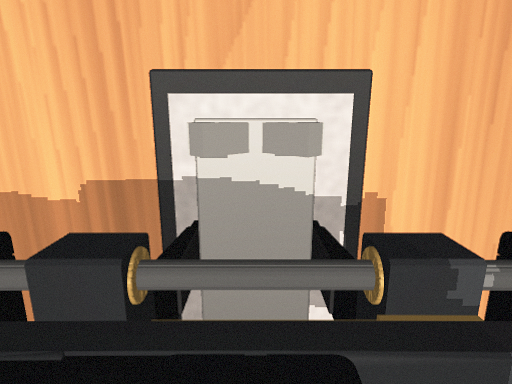

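```bash
python3 - <<'E'
from h import *
p=load("pics/w15.png"); np.set_printoptions(precision=1,suppress=True)
print(p2w(p,[(151,70),(372,70),(168,93),(353,93)],15)); print(p2w(p,[(194,119),(318,119)],38.3)); print(p2w(p,[(189,124),(322,124)],62.3))
a=cv2.imread("pics/w15.png")[60:240,140:385];cv2.imwrite("pics/c15.png",cv2.resize(a,None,fx=3.2,fy=3.2,interpolation=cv2.INTER_NEAREST))
E
```

```text
[[533.9  63.8  15. ]
 [650.9  61.   15. ]
 [541.8  52.1  15. ]
 [641.5  49.6  15. ]]
[[559.1  38.2  38.3]
 [618.5  36.7  38.3]]
[[561.4  36.3  62.3]
 [615.6  34.9  62.3]]
```

View pics/c15.png

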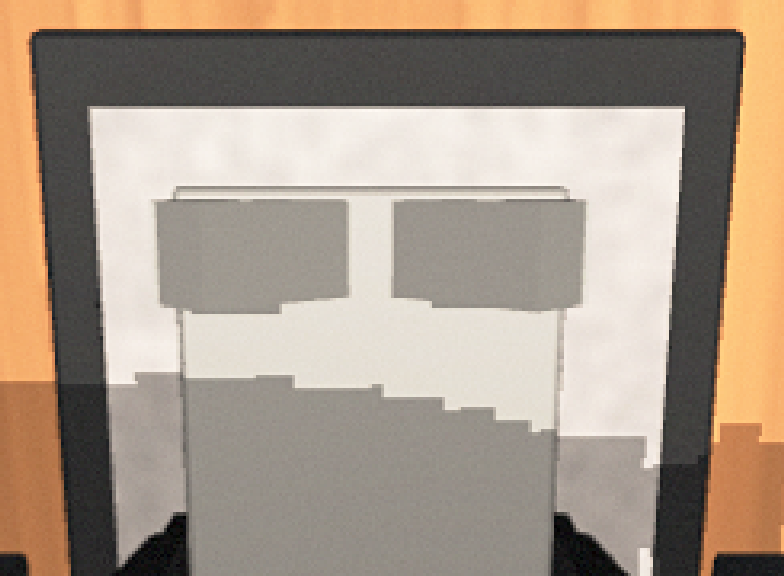

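```bash
python3 -m handwheel '[{"travel":[2,0,-1],"roll":0},{"travel":[2,0,-2.5],"roll":0},{"travel":[2,0,-4],"roll":0},{"travel":[2,0,-4.5],"roll":0},{"travel":[2,0,-4.5],"roll":0}]';python3 -m handwheel '[{"travel":[0,0,-0.5],"roll":0},{"travel":[0,0,-1],"roll":0},{"travel":[0,0,-1],"roll":0}]'
```

```text
t: 20.55
eef_pos: [590.5, -27.9, 20.9]
tcp_rot: [-1.809, 1.571, 2.879]
ft_force: [0.5, -0.7, -4.0]
opening: 0.63
t: 20.85
eef_pos: [590.6, -27.9, 20.5]
tcp_rot: [1.407, 1.57, -0.188]
ft_force: [-2.1, 0.3, 4.9]
opening: 0.627
```

```bash
python3 -m handwheel '[{"travel":[0,0,0.4],"roll":0},{"travel":[0,0,0.4],"roll":0},{"travel":[0,0,0.4],"roll":0},{"travel":[0,0,0.4],"roll":0},{"travel":[0,0,0.4],"roll":0},{"travel":[0,0,0.4],"roll":0}]' -1
python3 -m handwheel '[{"travel":[0,0,10],"roll":0},{"travel":[0,0,35],"roll":0},{"travel":[0,0,70],"roll":0},{"travel":[0,-30,110],"roll":0},{"travel":[0,-60,150],"roll":0},{"travel":[0,-90,180],"roll":0},{"travel":[0,-90,180],"roll":0},{"travel":[0,-90,180],"roll":0}]'
python3 - <<'E'
from h import *
print(pose()[:2],env.state()["opening"]);im,p=snap("wrist","pics/w16.png")
a=cv2.imread("pics/w16.png")[20:215,150:345];cv2.imwrite("pics/c16.png",cv2.resize(a,None,fx=3,fy=3,interpolation=cv2.INTER_NEAREST))
E
```

```text
t: 21.45
eef_pos: [590.6, -27.9, 20.3]
tcp_rot: [1.39, 1.571, -0.205]
ft_force: [-0.3, 0.1, -0.1]
opening: 0.998
t: 22.25
eef_pos: [590.4, -118.2, 201.1]
tcp_rot: [1.451, 1.57, -0.146]
ft_force: [0.6, 0.3, -0.0]
opening: 1.0
(array([ 590.38778938, -118.24006466,  201.08723297]), np.float64(-1.4727698096233146)) 0.9995073839722597
```

View pics/c16.png

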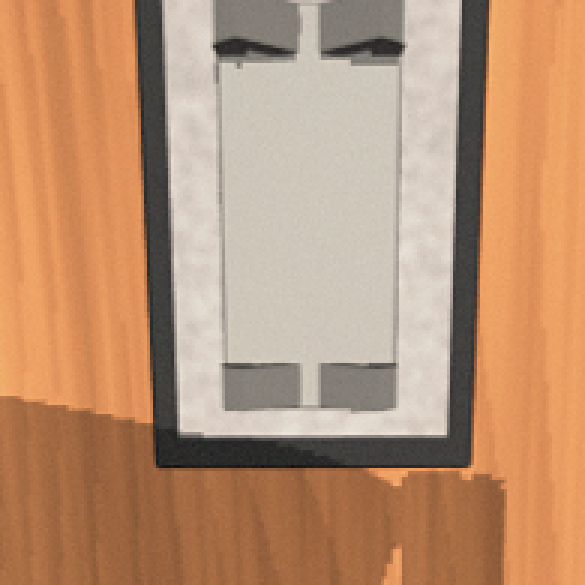

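```bash
python3 - <<'E'
import cv2
a=cv2.imread("pics/w16.png")[0:185,185:325];cv2.imwrite("pics/c17.png",cv2.resize(a,None,fx=3.2,fy=3.2,interpolation=cv2.INTER_NEAREST))
E
```

```text
(no output)
```

View pics/c17.png

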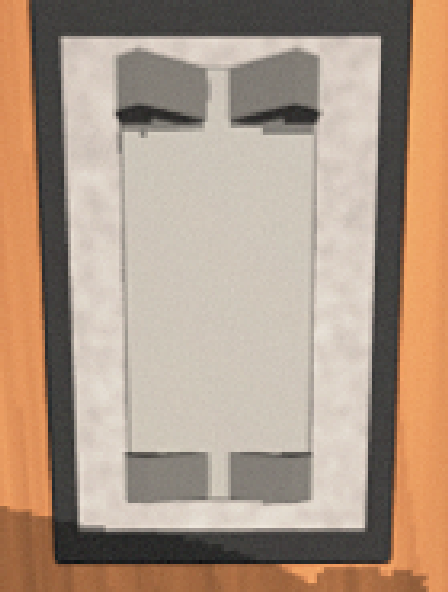

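```bash
python3 - <<'E'
from h import *
np.set_printoptions(precision=1,suppress=True)
p=load("pics/w16.png"); f=lambda a:[(185+x/3.2,0+y/3.2) for x,y in a]
q=p2w(p,f([(60,37),(381,37),(78,528),(366,528)]),15); print("panel grey",q,q.mean(0))
q=p2w(p,f([(219,67),(219,498)]),33); print("cradle ends",q,q.mean(0))
q=p2w(p,f([(122,150),(315,150),(127,450),(311,450)]),33); print(q,q[:,0].mean(), (q[0]+q[1])/2,(q[2]+q[3])/2)
E
```

```text
panel grey [[ 541.6   51.6   15. ]
 [ 642.    49.1   15. ]
 [ 537.8 -102.6   15. ]
 [ 638.6 -105.2   15. ]] [590.  -26.8  15. ]
cradle ends [[591.   37.2  33. ]
 [587.6 -91.3  33. ]] [589.3 -27.   33. ]
[[560.9  15.2  33. ]
 [619.6  13.7  33. ]
 [558.  -74.9  33. ]
 [618.  -76.4  33. ]] 589.1135519527585 [590.2  14.4  33. ] [588.  -75.7  33. ]
```

```bash
python3 -m handwheel '[{"travel":[-10,-15,0],"roll":-7},{"travel":[-28,-32,0],"roll":-15},{"travel":[-48,-55,0],"roll":-23},{"travel":[-68,-80,0],"roll":-31},{"travel":[-88,-105,0],"roll":-39},{"travel":[-108,-128,0],"roll":-47},{"travel":[-128,-150,0],"roll":-55},{"travel":[-148,-170,0],"roll":-63}]';python3 -m handwheel '[{"travel":[-8,-10,-10],"roll":-7},{"travel":[-12,-16,-30],"roll":-14},{"travel":[-12,-16,-60],"roll":-20},{"travel":[-12,-16,-80],"roll":-23.5},{"travel":[-12,-16,-90],"roll":-23.5},{"travel":[-12,-16,-90],"roll":-23.5},{"travel":[-12,-16,-90],"roll":-23.5}]'
python3 - <<'E'
from h import *
print(pose()[:2],env.state()["opening"]);im,p=snap("wrist","pics/w18.png")
E
```

```text
t: 23.1
eef_pos: [441.7, -287.5, 199.1]
tcp_rot: [-1.169, 1.568, 2.415]
ft_force: [0.2, -0.7, -0.1]
opening: 1.001
t: 23.8
eef_pos: [430.9, -303.6, 110.6]
tcp_rot: [-0.464, 1.571, 2.716]
ft_force: [0.1, -0.6, -0.3]
opening: 1.002
(array([ 430.92729905, -303.60219462,  110.57848981]), np.float64(-87.77023404029353)) 1.001987279710247
```

View pics/w18.png

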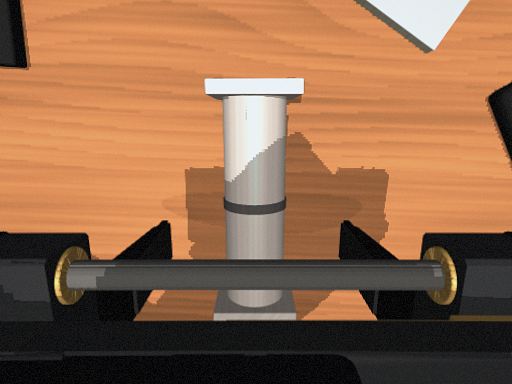

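```bash
python3 - <<'E'
from h import *
np.set_printoptions(precision=1,suppress=True)
p=load("pics/w18.png")
print(p2w(p,[(254.5,208)],56.5)); print(p2w(p,[(205,79.5),(303.5,78.5)],64))
a=cv2.imread("pics/w18.png")[70:225,195:315];cv2.imwrite("pics/c18.png",cv2.resize(a,None,fx=3.8,fy=3.8,interpolation=cv2.INTER_NEAREST))
E
```

```text
[[ 432.1 -304.1   56.5]]
[[ 518.4 -269.1   64. ]
 [ 521.4 -332.    64. ]]
```

View pics/c18.png

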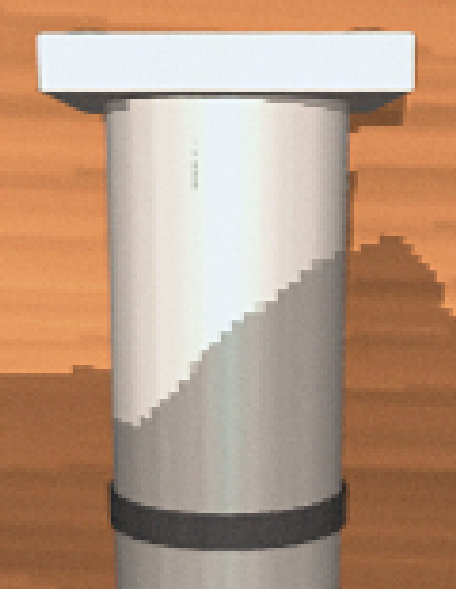

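```bash
python3 -m handwheel '[{"travel":[-0.5,-0.5,-20],"roll":0},{"travel":[-0.5,-0.5,-45],"roll":0},{"travel":[-0.5,-0.5,-70],"roll":0},{"travel":[-0.5,-0.5,-87],"roll":0},{"travel":[-0.5,-0.5,-95],"roll":0},{"travel":[-0.5,-0.5,-97],"roll":0},{"travel":[-0.5,-0.5,-97],"roll":0},{"travel":[-0.5,-0.5,-97],"roll":0}]';python3 -m handwheel '[{"travel":[0,0,0],"roll":0},{"travel":[0,0,0],"roll":0},{"travel":[0,0,0],"roll":0},{"travel":[0,0,0],"roll":0},{"travel":[0,0,0],"roll":0},{"travel":[0,0,0],"roll":0},{"travel":[0,0,0],"roll":0},{"travel":[0,0,0],"roll":0}]' 1;python3 -m handwheel '[{"travel":[0,0,0],"roll":0},{"travel":[0,0,0],"roll":0},{"travel":[0,0,0],"roll":0}]'
```

```text
t: 24.65
eef_pos: [430.5, -304.8, 14.3]
tcp_rot: [2.322, 1.569, -0.783]
ft_force: [-0.6, -0.2, -0.6]
opening: 1.002
t: 25.45
eef_pos: [430.0, -304.3, 13.3]
tcp_rot: [-0.594, 1.57, 2.584]
ft_force: [0.4, 0.4, 0.9]
opening: 0.502
t: 25.75
eef_pos: [430.0, -304.3, 13.3]
tcp_rot: [-0.663, 1.57, 2.516]
ft_force: [-0.4, 0.6, -0.3]
opening: 0.499
```

```bash
python3 -m handwheel '[{"travel":[0,0,5],"roll":0},{"travel":[0,0,18],"roll":0},{"travel":[0,0,40],"roll":0},{"travel":[0,0,70],"roll":0},{"travel":[0,0,100],"roll":0},{"travel":[0,0,115],"roll":0},{"travel":[0,0,115],"roll":0}]';python3 -m handwheel '[{"travel":[8,12,0],"roll":4},{"travel":[22,35,0],"roll":11},{"travel":[38,62,0],"roll":18},{"travel":[54,90,0],"roll":26},{"travel":[70,118,0],"roll":34},{"travel":[86,146,0],"roll":42},{"travel":[102,174,0],"roll":50},{"travel":[118,202,0],"roll":58}]'; python3 -m handwheel '[{"travel":[14,24,0],"roll":7},{"travel":[26,45,0],"roll":14},{"travel":[36,62,0],"roll":20},{"travel":[41,72,0],"roll":25},{"travel":[42.5,74.5,0],"roll":28},{"travel":[42.5,74.5,0],"roll":28.5},{"travel":[42.5,74.5,0],"roll":28.5},{"travel":[42.5,74.5,0],"roll":28.5}]'
python3 - <<'E'
from h import *
print(pose()[:2],env.state()["opening"],env.state()["ft_force"]);im,p=snap("wrist","pics/w19.png");snap("scene","pics/s19.png")
E
```

```text
t: 26.45
eef_pos: [430.8, -305.1, 131.1]
tcp_rot: [2.345, 1.566, -0.76]
ft_force: [-0.2, 0.3, -3.4]
opening: 0.499
t: 27.25
eef_pos: [548.2, -101.1, 127.6]
tcp_rot: [-1.284, 1.57, 2.912]
ft_force: [-0.4, 0.0, -2.8]
opening: 0.501
t: 28.05
eef_pos: [590.3, -28.3, 128.1]
tcp_rot: [-1.614, 1.57, 3.072]
ft_force: [0.1, -0.8, -3.3]
opening: 0.498
(array([590.34378935, -28.26937596, 128.07667583]), np.float64(-1.492510900248529)) 0.4976739058402504 [ 0.10896071 -0.77239447 -3.28297027]
```

View pics/w19.png

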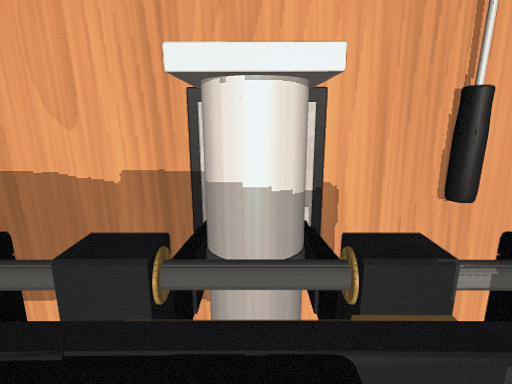

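View pics/s19.png

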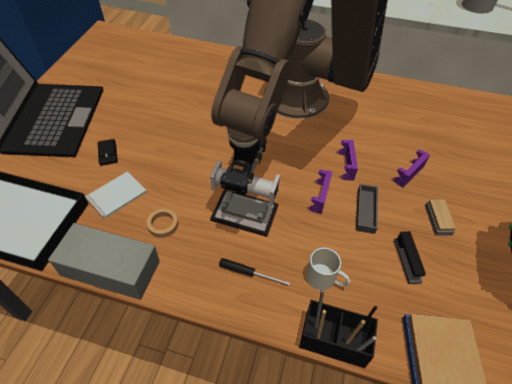

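```bash
python3 - <<'E'
from h import *
np.set_printoptions(precision=1,suppress=True)
p=load("pics/w19.png")
print(p2w(p,[(164,43),(345,43),(165,72),(345,72)],178.8))
E
```

```text
[[559.5  63.4 178.8]
 [621.6  61.8 178.8]
 [558.9  54.1 178.8]
 [622.   52.5 178.8]]
```

```bash
python3 -m handwheel '[{"travel":[0.5,0.3,-10],"roll":0},{"travel":[0.5,0.3,-28],"roll":0},{"travel":[0.5,0.3,-46],"roll":0},{"travel":[0.5,0.3,-60],"roll":0},{"travel":[0.5,0.3,-68],"roll":0},{"travel":[0.5,0.3,-73],"roll":0},{"travel":[0.5,0.3,-73],"roll":0},{"travel":[0.5,0.3,-73],"roll":0}]'
python3 - <<'E'
from h import *
print(pose()[:2]);im,p=snap("wrist","pics/w20.png");snap("scene","pics/s20.png")
a=cv2.imread("pics/s20.png")[130:260,180:310];cv2.imwrite("pics/c20.png",cv2.resize(a,None,fx=4.5,fy=4.5,interpolation=cv2.INTER_CUBIC))
E
```

```text
t: 28.95
eef_pos: [591.4, -27.7, 55.8]
tcp_rot: [1.412, 1.57, -0.183]
ft_force: [-0.1, 0.7, -3.1]
opening: 0.502
(array([591.42663861, -27.69840451,  55.78964441]), np.float64(-1.3959569585272256))
```

View pics/c20.png

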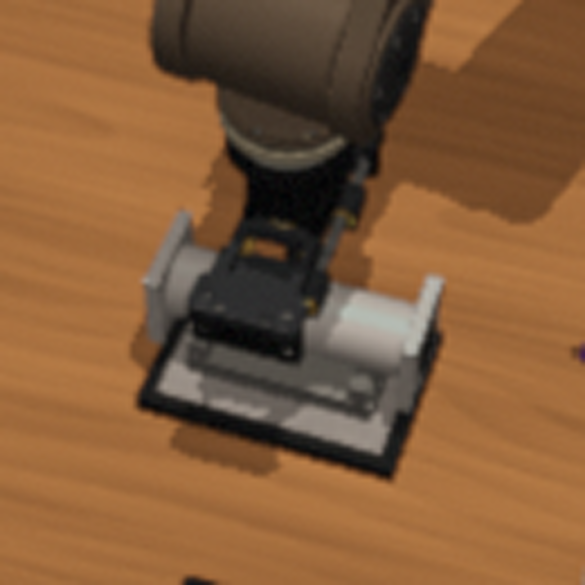

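View pics/w20.png

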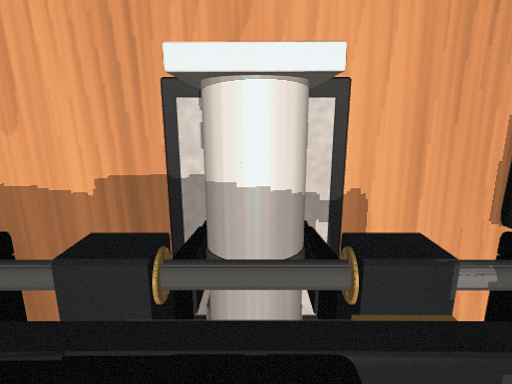

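```bash
python3 -m handwheel '[{"travel":[-0.7,0,-1.5],"roll":0},{"travel":[-0.7,0,-3],"roll":0},{"travel":[-0.7,0,-4],"roll":0},{"travel":[-0.7,0,-4.5],"roll":0},{"travel":[-0.7,0,-4.5],"roll":0}]';python3 -m handwheel '[{"travel":[0,0,-0.5],"roll":0},{"travel":[0,0,-0.8],"roll":0},{"travel":[0,0,-0.8],"roll":0}]'
```

```text
t: 29.55
eef_pos: [590.4, -27.7, 50.8]
tcp_rot: [1.582, 1.571, -0.013]
ft_force: [-0.4, 0.9, -3.4]
opening: 0.498
t: 29.85
eef_pos: [590.6, -27.6, 50.4]
tcp_rot: [1.606, 1.57, 0.011]
ft_force: [-0.3, 0.1, 1.7]
opening: 0.498
```

```bash
python3 -m handwheel '[{"travel":[0,0,-0.2],"roll":0},{"travel":[0,0,-0.4],"roll":0},{"travel":[0,0,-0.4],"roll":0}]'
```

```text
t: 30.15
eef_pos: [590.7, -27.6, 50.2]
tcp_rot: [1.569, 1.57, -0.027]
ft_force: [-1.5, 0.9, 5.3]
opening: 0.498
```

Seated (+5 N where it had hung at −3.4 N). Releasing, then rising straight up.

```bash
python3 -m handwheel '[{"travel":[0,0,0],"roll":0},{"travel":[0,0,0],"roll":0},{"travel":[0,0,0],"roll":0},{"travel":[0,0,0],"roll":0},{"travel":[0,0,0],"roll":0},{"travel":[0,0,0],"roll":0},{"travel":[0,0,0],"roll":0},{"travel":[0,0,0],"roll":0}]' -1; python3 -m handwheel '[{"travel":[0,0,8],"roll":0},{"travel":[0,0,25],"roll":0},{"travel":[0,0,55],"roll":0},{"travel":[0,0,90],"roll":0},{"travel":[0,-30,125],"roll":0},{"travel":[0,-70,150],"roll":0},{"travel":[0,-110,170],"roll":0},{"travel":[0,-110,170],"roll":0}]'; python3 -m handwheel '[{"travel":[0,-20,20],"roll":0},{"travel":[0,-20,30],"roll":0},{"travel":[0,-20,30],"roll":0}]'
python3 - <<'E'
from h import *
print(pose()[:2]);im,p=snap("wrist","pics/w21.png");snap("scene","pics/s21.png")
a=cv2.imread("pics/w21.png")[0:200,170:340];cv2.imwrite("pics/c21.png",cv2.resize(a,None,fx=3,fy=3,interpolation=cv2.INTER_NEAREST))
E
```

```text
t: 30.95
eef_pos: [590.5, -27.6, 49.7]
tcp_rot: [1.639, 1.571, 0.043]
ft_force: [0.1, -0.0, -1.0]
opening: 0.997
t: 31.75
eef_pos: [591.2, -141.8, 223.2]
tcp_rot: [1.144, 1.565, -0.454]
ft_force: [-0.5, 0.6, 0.5]
opening: 1.005
t: 32.05
eef_pos: [590.7, -157.4, 251.0]
tcp_rot: [1.334, 1.569, -0.262]
ft_force: [0.1, -0.0, 0.5]
opening: 0.998
(array([ 590.69166667, -157.38424972,  250.98122412]), np.float64(-1.421800690821019))
```

View pics/c21.png

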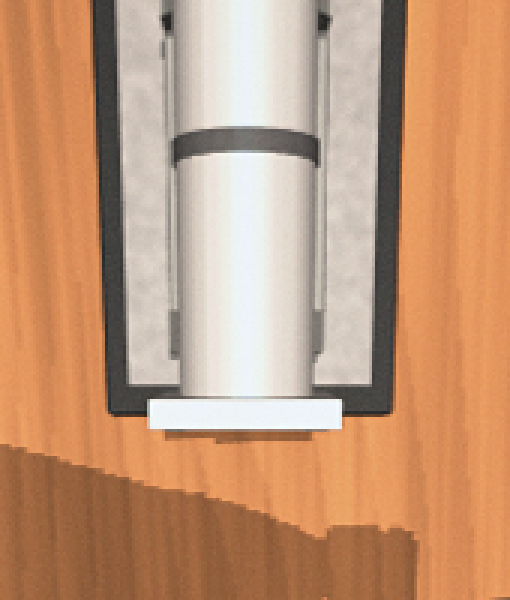

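View pics/s21.png

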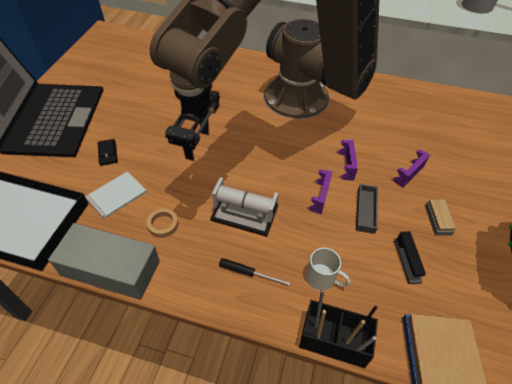

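```bash
python3 - <<'E'
from h import *
np.set_printoptions(precision=1,suppress=True)
p=load("pics/w21.png"); f=lambda a:[(170+x/3,y/3) for x,y in a]
print("bead",p2w(p,f([(246,140)]),93.5)); print("flange",p2w(p,f([(148,430),(342,429),(148,400),(342,399)]),101))
q=p2w(p,f([(168,310),(325,310)]),57); print("saddle",q)
print("plate",p2w(p,f([(170,200),(326,200)]),33))
a=cv2.imread("pics/s21.png")[170:240,200:290];cv2.imwrite("pics/c22.png",cv2.resize(a,None,fx=8,fy=8,interpolation=cv2.INTER_CUBIC))
E
```

```text
bead [[589.4 -26.6  93.5]]
flange [[ 554.7 -115.4  101. ]
 [ 618.7 -116.7  101. ]
 [ 555.2 -105.7  101. ]
 [ 618.7 -106.9  101. ]]
saddle [[559.3 -75.7  57. ]
 [616.6 -77.1  57. ]]
plate [[560.  -34.9  33. ]
 [619.  -36.3  33. ]]
```

View pics/c22.png

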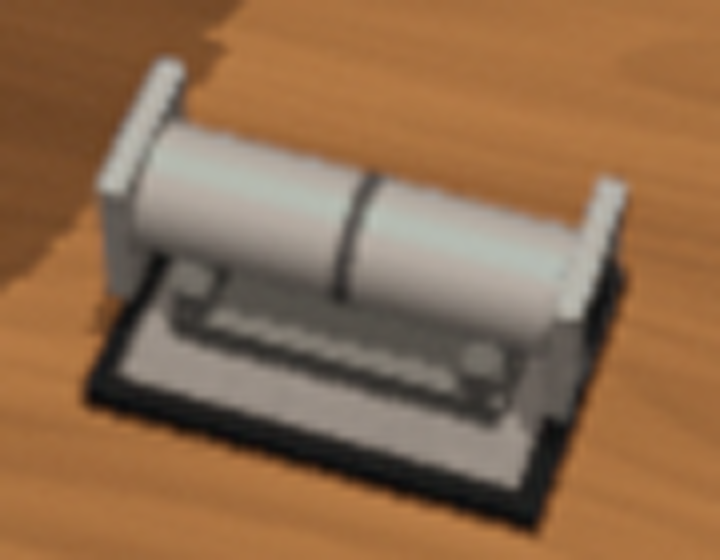

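```bash
python3 - <<'E'
from cell import env, job
print(job.job_done()); print(env.state()["t"])
E
```

```text
the job is handed in; nothing more can be done
None
the job is handed in; nothing more can be done
```

I set up the flanged pipe sample as asked and handed the job in at about 32 s of the 67 s allowed. No verdict is reported.

- **Cradle laid over:** I lifted it out of the rack and stood it on the bare desk. I then tipped it towards the robot base, away from the panel, and it came to rest flat with the V up.
- **Cradle on the panel:** I picked it up flat, set it in the middle of the panel lengthwise and let go while it was empty. The camera put it at (589.3, −27.0) mm and the panel's middle at (590.0, −26.8) mm, aligned to within about half a degree.
- **Pipe in the V:** I lowered it in small steps until it touched (the force went from −3.4 to about +5 N) and then let go. Its weld bead measured (589.4, −26.6) mm, so it is within about 1 mm of the cradle's middle. Its flange width measured 64 mm at the height expected for a seated pipe, and the flanges are outside the saddles.

No check failed. The camera and the robot's own position reading disagreed by about 1 mm throughout, which is within the calibration. In the last scene picture the other things on the desk look undisturbed, and the gripper was open and clear of everything.

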